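Dispense one screw cap and slide it to the open jar

ROBOT

A 6-joint arm with a two-finger parallel gripper is mounted at the origin on the work surface. World frame = base frame: x ahead of the robot, y to its left, z up, the work surface at z = 0. Lengths are in m, angles in rad, forces in N, time in s.
With the tool pointing down it reaches from about 0.25 to 0.725 m from the base axis. Payload 4 kg.
Tool frame: the origin (TCP) lies midway between the tips of the shut fingers; the grasp point (between the pads) lies bot.tcp_to_grasp behind it (bot.tcp_to_grasp is the distance from the TCP to the grasp point, in m); z points along the fingers, y is the line along which they close (so a half turn about z gives the same grasp; the last joint's range is limited). The gripper opens to 85 mm and grips with 20 to 120 N. Pads are 22 mm wide; open, the fingers measure 114 mm over their backs; the gripper's body (76 mm by 85 mm) begins 54 mm behind the grasp point. The pads swing forward as they close: fully open they stand 13 mm farther back than shut.
Start: joints at [-1.286, 0.241, 0.005, 1.335, 0, 1.571], TCP at [0.14, -0.48, 0.231] pointing down, gripper open.
Joint ranges: [-2.72, 2.72], [-1.05, 1.87], [-1.09, 1.28], [-1.99, 2.15], [-1.42, 1.44], [-3.14, 3.14]. Speed limits (rad/s): [2.79, 2.79, 3.14, 3.14, 3.14, 3.14].

INTERFACE

Orientations are given as a unit quaternion [x, y, z, w].
In Python, from workcell import readout, camera, bot gives the robot as it stands. The module is installed in compiled form; this text tells all that it offers.
- The arm moves only by the tool jog_arm, never from a script. Its argument "motion" is a list of rows, each an object of numbers: "x", "y", "z": the shift along the tool's x, y, z in mm; "spin": the turn about the tool's z in degrees; "fingers": the closure, from -1 (fully open) to 1 (shut). A call has 1 to 8 rows; each row is the pose to reach, as a shift and turn from the pose commanded when the call began, along the tool's axes at that moment; what a row does not reach only later rows make up. A row lasts 1/8 s, in which the tool goes at most 62.5 mm and 10.7 degrees, less where a joint would pass 70% of its speed; a pose out of reach is approached as far as the arm can. A call with a gripper value outside its range is refused whole. The fingers move at their own pace and stop on an object; the grip force is fixed at half the most. Time passes only in rows, so rows that repeat a pose let the fingers close. It gives the time, the measured TCP pose, the force, the opening and the grip force at its end, in the units of the state.
- readout.get_obs(): the state, without advancing time (a new reading comes with each control period).
- camera(name): name is "side" or "top"; returns a dict with "pixels" (400x640x3 uint8, red, green, blue), "K" (3x3 intrinsics, pixels), "dist" ([k1, k2, p1, p2, k3] as OpenCV has them; the pictures are not rectified), "rvec" (rotation vector, rad) and "tvec" (3), from world to camera coordinates, as OpenCV has them. Camera axes: x right, y down, z forward; pixel columns grow to the right and rows downward; lengths in m; the calibration is good to about 2 mm. A picture is of the moment at which its call begins. There is no depth.
- bot.job_done(): hands the job in; it is judged then, once.
The state is a dict: "clock": time; "joint_pos": joint angles; "joint_vel": joint speeds; "tau": joint torques, N m; "eef_pos": TCP position; "tool_rot": TCP orientation; "ft_force": force on the tool from outside, world axes, zero at the start; "ft_torque": the same for the moment, N m; "grip_width": finger opening in m; "grasp_force": force on a finger pad.
Only numpy, scipy, OpenCV 4.12 (cv2) and the standard library are available. Lean on these libraries where they do the work, as an engineer would, in place of code of your own. Each camera call takes 0.05 s, during which the arm holds its last target. There are 200 camera calls.

TASK

One sample jar on the bench still stands open and needs a cap: press the cap dispenser's plunger fully down once and let it come back up, so that a single cap drops out in front of it. Then gently slide that cap over the bench with the fingertips until it lies flat beside the open jar, no more than a finger's breadth (25 mm) from the jar's side. Do not grip or lift the cap, do not push a second one out, and leave the jars and everything else on the bench where they stand.

Things in the scene. Friction and masses are not known exactly. Their poses are not given: they have to be found in the camera images.
- dispenser: Cap dispenser, fixed to the bench, placed and turned differently each time: grey housing behind a clear upright tube with a stack of white caps. Origin on the bench under the tube's axis; own x points out of the exit, z up. Along x: housing -104 to -26 mm, 54 wide, 56 high (foot clamps reach 45 mm either side); base plate to +24 mm, 60 wide; tube 52 mm across, its cover 60 mm over the bench.
- exit (a point): Middle of the front edge of the dispenser's 3 mm base plate, under the exit slot, at x = +24 mm in its frame. A full press pushes the lowest cap out here onto the open bench: it comes to lie straight ahead, its near edge about 25 to 35 mm beyond this point (centre 70 mm or a little more from the dispenser's origin). As the plunger rises the ejector goes back in and the next cap drops into place inside.
- plunger (a joint): Travel of the vertical plunger in m: 0 up, 0.032 fully down on its stop. It takes about 2 N to start and 9 N at the bottom; its spring lifts it again. The ejector moves forward 2.4 times as far as the plunger goes down, so a slow press sets the cap down without throwing it. A second press of more than about 7 mm begins to push out the next cap.
- plunger_top (a point): Centre of the plunger's flat top: a round grey mushroom head, 36 mm across (flat part 30 mm), 108 mm over the bench when up, 76 mm when fully down, at x = -62 mm, y = 0 in the dispenser's frame. The reading follows the plunger.
- cap: The lowest white screw cap in the tube at the start, the one that will be dispensed: a disc 38 mm across and 12 mm high with a ribbed rim, about 12 g (varies). Origin at the centre of its underside, z up; it starts 3 mm over the bench on the dispenser's base plate and drops onto the bench when ejected.
- next_cap: The second cap of the stack, of the same size. It must stay inside the dispenser, under the tube; it drops by 12 mm when the first has gone.
- open_jar: Small clear glass jar without a cap, loose and light (about 90 g): body 48 mm across, neck 33 mm across, 58 mm high. Origin at the centre of its underside, z up. It stands either to the left or to the right of the dispenser's exit.
- capped_jar: The same glass jar with a white screw cap on, 61 mm high, loose (about 100 g), on the other side from the open one. Origin at the centre of its underside. Leave it alone.
- test_cell: Pale block-shaped electrochemical test cell, 52 mm square plates bolted together, about 60 mm long along its x, 58 mm high, loose, 250 g, beyond the dispenser. Origin at the centre of its underside. Leave it alone.
- wash_bottle: Whitish plastic wash bottle, 70 mm across, 164 mm high, with a thin bent spout up to 215 mm, loose, 350 g, standing far on the right. Origin at the centre of its underside. Leave it alone.
Mind the look-alikes: they are no part of the job. Of the things that look like the dispenser, take the one that is farthest to the robot's left at the start.

How it is judged:
By the outcome, as a careful person would: the job done as asked, in the order asked, and still so for the second after the job is handed in, with the robot touching nothing.
It also fails if it takes over 61 s, if anything falls off the work surface, if the arm or the gripper's body presses on something with over 40 N, if the wrist force passes 120 N, or if a joint passes its speed limit or range.

## Working session

There is one attempt and no reset: what is moved stays moved. The work goes in short steps, Python scripts to look and compute and a tool call to move; the robot and the scene stay as the last step left them, time stands still between calls to the robot, and variables do not carry over. Pictures are saved under pics/ and viewed, at most 10 in all, crops included, and the job is handed in when it is done.

Besides the shell and the picture viewer there is one more tool, called after "Call:" as a command line: name --argument value ..., lists and objects as JSON in quotes. jog_arm: Moves the arm, as the interface text tells. Its arguments: {"type":"object","properties":{"motion":{"type":"array"}},"required":["motion"]}

```bash
mkdir -p pics
cat > h.py <<'E'
import numpy as np, cv2
from workcell import readout, camera, bot
def shot(name, fn=None):
    c=camera(name)
    if fn: cv2.imwrite('pics/'+fn, c['pixels'][:,:,::-1])
    return c
def ray(c,uv):
    R=cv2.Rodrigues(np.array(c['rvec'],float))[0]; t=np.array(c['tvec'],float).ravel()
    p=cv2.undistortPoints(np.array([[uv]],float),np.array(c['K'],float),np.array(c['dist'],float)).ravel()
    return -R.T@t, R.T@np.array([p[0],p[1],1.])
def onz(c,uv,z):
    o,d=ray(c,uv); return o+d*(z-o[2])/d[2]
def proj(c,P):
    return cv2.projectPoints(np.array(P,float).reshape(-1,1,3),np.array(c['rvec'],float),np.array(c['tvec'],float),np.array(c['K'],float),np.array(c['dist'],float))[0].reshape(-1,2)
E
python3 - <<'E'
from h import *
for n in('top','side'):
    c=shot(n,n+'0.png'); print(n,ray(c,(320,200)),c['K'])
    np.savez(n+'0.npz',**c)
print(readout.get_obs())
print(bot.tcp_to_grasp)
E
```

```text
top (array([ 0.27803068, -0.05164521,  1.18099664]), array([ 0.22589262,  0.02567612, -0.9739734 ])) [[444.31298615   0.         327.68842949]
 [  0.         444.31298615 201.50535667]
 [  0.           0.           1.        ]]
side (array([ 0.4274432 , -0.81809239,  0.57951513]), array([ 0.08249485,  0.82717919, -0.55589324])) [[398.05618404   0.         317.26884265]
 [  0.         398.05618404 199.59526957]
 [  0.           0.           1.        ]]
{'clock': 0.1, 'joint_pos': array([-1.28599293e+00,  2.41336499e-01,  3.87629123e-03,  1.33518975e+00,
        1.85616881e-05,  1.57081072e+00]), 'joint_vel': array([-0.00069859, -0.00219968,  0.00363034,  0.00062701,  0.00053059,
        0.00023835]), 'tau': array([-5.33090733e-04, -3.73137403e+01,  2.53010845e+01,  1.08227527e-02,
       -6.04283923e-05, -6.31805605e-06]), 'eef_pos': array([ 0.14033439, -0.47932606,  0.23050916]), 'tool_rot': array([ 9.89878597e-01,  1.41913718e-01, -1.22354385e-04, -9.18751727e-04]), 'ft_force': array([ 0.39020722, -0.35120607,  0.15645343]), 'ft_torque': array([ 0.0011047 ,  0.00716141, -0.04339096]), 'grasp_force': 0.0, 'grip_width': 0.08547948165402658}
0.0187
```

View pics/top0.png

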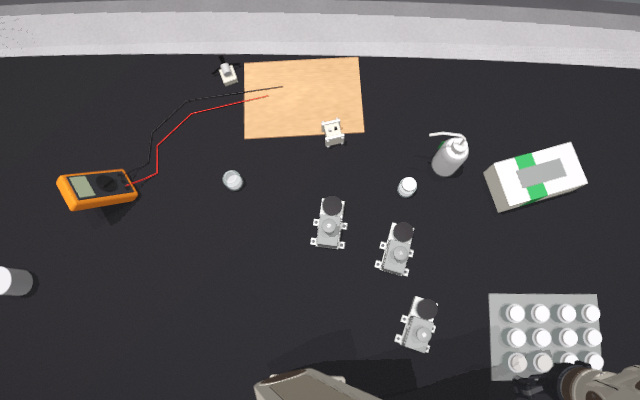

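View pics/side0.png

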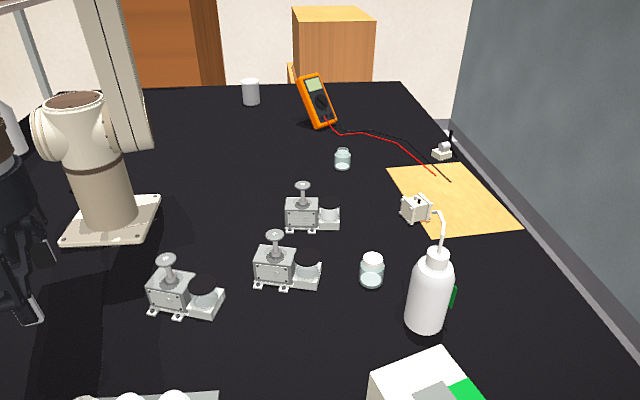

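The top view shows three dispensers. The leftmost has its plunger near (329,226) and a dark tube cover at (332,206), with the exit facing +x. The open jar is at (233,180), the capped jar at (407,187) and the test cell at (333,132). The side view shows that dispenser's plunger at (303,185) and the open jar at (342,160).

Run:
```python
import numpy as np,cv2
t=np.load('top0.npz')['pixels'][:,:,::-1]; s=np.load('side0.npz')['pixels'][:,:,::-1]
f=lambda i,x,y,w,h,k:cv2.resize(i[y:y+h,x:x+w],None,fx=k,fy=k,interpolation=cv2.INTER_CUBIC)
a=f(t,300,190,60,64,5); b=f(t,215,165,40,32,5); d=f(s,275,175,75,64,5)
o=np.zeros((520,800,3),np.uint8)
o[:320,:300]=a; o[:320,310:685]=d; o[330:490,:200]=b
e=f(s,325,140,40,36,5); o[330:510,310:510]=e
cv2.imwrite('pics/z0.png',o)
```

```text
(no output)
```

View pics/z0.png

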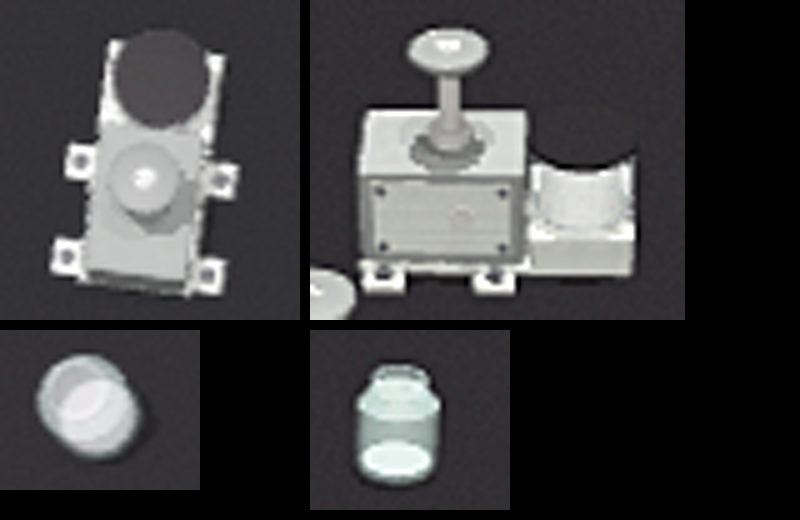

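Run:
```python
from h import *
T=dict(np.load('top0.npz'));S=dict(np.load('side0.npz'))
f=lambda v:np.round(np.array(v)*1000,1)
pt=onz(T,(328.4,225.6),.108);ps=onz(S,(302.2,184.4),.108);ct=onz(T,(332,205.2),.06)
print('plunger',f(pt),f(ps),'cover',f(ct))
p=(pt+ps)/2; d=ct-pt; print('yaw',np.degrees(np.arctan2(d[1],d[0])),np.hypot(*d[:2]))
# yaw by feet: pixels of feet
F=[onz(T,(300+u/5-.4,190+v/5-.4),.004) for u,v in((80,162),(222,180),(67,257),(208,275))]
print('feet',f(F)); a=F[0]+F[1]-F[2]-F[3]; print(np.degrees(np.arctan2(a[1],a[0])))
a=F[0]+F[2]-F[1]-F[3]; print(np.degrees(np.arctan2(-a[0],a[1])))
print('jar top-neck T',f(onz(T,(215+80/5-.4,165+76/5-.4),.058)),'S',f(onz(S,(342.6,148.4),.058)),'floorS',f(onz(S,(342,165.6),.003)))
for q in [(0.543,.205)]: pass
print('captop', f(onz(T,(407,187),.061)), 'cell', f(onz(T,(333,128),.058)))
for z,nm in((0,'b'),(.058,'t')): print(nm,[np.round(proj(c,[[ .49,.20,z]]),1) for c in(T,S)])
# jar mask centroid in top
```

```text
plunger [463.1 -45.7 108. ] [463.3 -49.8 108. ] cover [525.  -53.5  60. ]
yaw -7.151583437356928 0.06238156344802279
feet [[490.  -10.5   4. ]
 [482.  -87.    4. ]
 [438.4  -5.1   4. ]
 [430.5 -80.4   4. ]]
-6.649381943751509
-5.97366712296834
jar top-neck T [587.6 215.2  58. ] S [596.5 223.   58. ] floorS [596.2 218.7   3. ]
captop [ 577.9 -248.3   61. ] cell [739.  -51.5  58. ]
b [array([[238.1, 220.4]]), array([[307., 171.]])]
t [array([[233.7, 216.3]]), array([[306.8, 153.4]])]
```

```bash
cat >> h.py <<'E'
from scipy.spatial.transform import Rotation
def to(P,yaw=90):
    o=readout.get_obs(); R=Rotation.from_quat(o['tool_rot']).as_matrix()
    d=R.T@(np.array(P)/1000-o['eef_pos'])*1000
    y=np.degrees(np.arctan2(R[1,0],R[0,0]))
    print(P,'d',d.round(1),'spin',round((y-yaw+180)%360-180,1))
def st():
    o=readout.get_obs(); print(o['clock'],o['eef_pos'].round(4),o['ft_force'].round(1),o['grip_width'])
E
python3 -c "
from h import *
to([463,-47,150])"
```

```text
[463, -47, 150] d [ 431.1 -324.1   81.1] spin -73.7
```

Call:
jog_arm --motion '[{"x":50,"y":-38,"z":0,"spin":-9,"fingers":1},{"x":100,"y":-75,"z":0,"spin":-18,"fingers":1},{"x":150,"y":-113,"z":0,"spin":-28,"fingers":1},{"x":200,"y":-150,"z":10,"spin":-38,"fingers":1},{"x":250,"y":-188,"z":20,"spin":-48,"fingers":1},{"x":300,"y":-226,"z":30,"spin":-58,"fingers":1},{"x":350,"y":-263,"z":40,"spin":-67,"fingers":1},{"x":400,"y":-300,"z":50,"spin":-73.7,"fingers":1}]'

```text
clock: 1.1
eef_pos: [0.4385, -0.0809, 0.1815]
tool_rot: [0.705, 0.709, -0.0, 0.0]
ft_force: [0.8, -0.3, -0.5]
grip_width: -0.0003
grasp_force: 0.0
```

```bash
python3 -c "
from h import *
st();to([463,-47,118])"
```

```text
1.1 [ 0.4385 -0.0809  0.1815] [ 0.8 -0.3 -0.5] -0.00031205789664538167
[463, -47, 118] d [33.8 24.7 63.5] spin 0.3
```

Call:
jog_arm --motion '[{"x":17,"y":12,"z":20,"fingers":1},{"x":33,"y":25,"z":40,"fingers":1},{"x":33,"y":25,"z":63,"fingers":1},{"x":33,"y":25,"z":63,"fingers":1},{"x":33,"y":25,"z":63,"fingers":1}]'

```text
validation failed for argument at $.mo...
```

Run:
```python
from h import *
st();c=shot('top');s=shot('side')
f=lambda i,x,y,w,h,k:cv2.resize(i[y:y+h,x:x+w,::-1],None,fx=k,fy=k,interpolation=cv2.INTER_CUBIC)
cv2.imwrite('pics/z1.png',np.hstack([f(c['pixels'],285,180,90,80,4),f(s['pixels'],260,140,100,80,4)]))
```

```text
1.1 [ 0.4385 -0.0809  0.1815] [ 0.8 -0.3 -0.5] -0.00031205789664538167
```

View pics/z1.png

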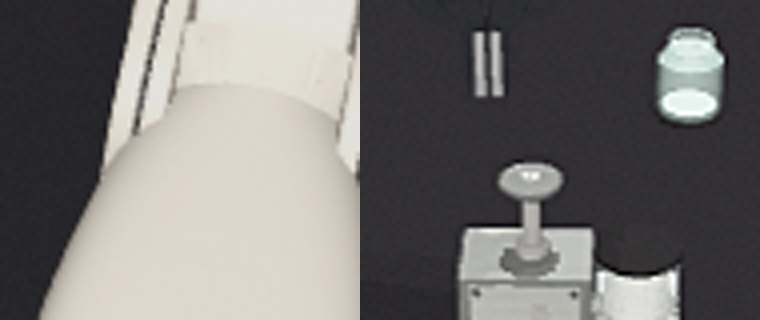

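The move call was refused because it left out spin. The arm blocks the top view, and the side view shows the shut fingertips at about (382,164), still short of the plunger. I'm resending the move with every field filled in.

Call:
jog_arm --motion '[{"x":17,"y":12,"z":20,"spin":0,"fingers":1},{"x":33,"y":25,"z":40,"spin":0,"fingers":1},{"x":33,"y":25,"z":63,"spin":0,"fingers":1},{"x":33,"y":25,"z":63,"spin":0,"fingers":1},{"x":33,"y":25,"z":63,"spin":0,"fingers":1}]'

```text
clock: 1.82
eef_pos: [0.4627, -0.0503, 0.1195]
tool_rot: [0.707, 0.707, 0.0, 0.0]
ft_force: [0.0, 0.1, -0.3]
grip_width: -0.0001
grasp_force: 0.0
```

Run:
```python
from h import *
st();to([463,-47,118]);s=shot('side')
f=lambda i,x,y,w,h,k:cv2.resize(i[y:y+h,x:x+w,::-1],None,fx=k,fy=k,interpolation=cv2.INTER_CUBIC)
cv2.imwrite('pics/z2.png',f(s['pixels'],250,130,110,100,5))
```

```text
1.825 [ 0.4627 -0.0503  0.1195] [ 0.   0.1 -0.3] -6.218844058654405e-05
[463, -47, 118] d [3.3 0.3 1.5] spin -0.0
```

View pics/z2.png

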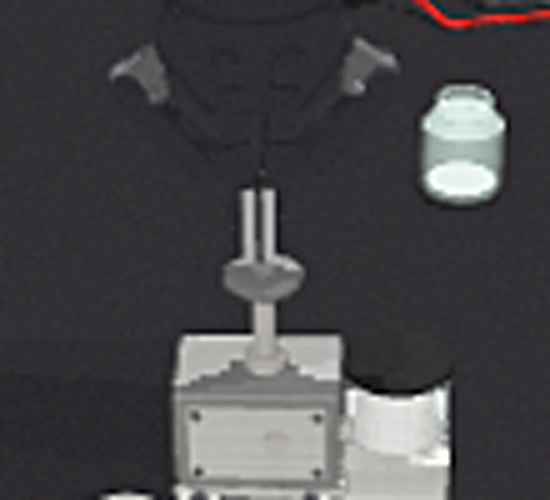

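The shut fingertips are centred over the plunger head at crop (262,262). I'll press slowly.

Call:
jog_arm --motion '[{"x":3,"y":0,"z":6,"spin":0,"fingers":1},{"x":3,"y":0,"z":10,"spin":0,"fingers":1},{"x":3,"y":0,"z":12,"spin":0,"fingers":1},{"x":3,"y":0,"z":14,"spin":0,"fingers":1},{"x":3,"y":0,"z":16,"spin":0,"fingers":1},{"x":3,"y":0,"z":18,"spin":0,"fingers":1},{"x":3,"y":0,"z":20,"spin":0,"fingers":1},{"x":3,"y":0,"z":22,"spin":0,"fingers":1}]'

```text
clock: 2.88
eef_pos: [0.4626, -0.0467, 0.097]
tool_rot: [0.707, 0.707, -0.0, -0.0]
ft_force: [-2.6, -0.3, 5.6]
grip_width: -0.0003
grasp_force: 2.9
```

Call:
jog_arm --motion '[{"x":0,"y":0,"z":2,"spin":0,"fingers":1},{"x":0,"y":0,"z":4,"spin":0,"fingers":1},{"x":0,"y":0,"z":6,"spin":0,"fingers":1},{"x":0,"y":0,"z":8,"spin":0,"fingers":1},{"x":0,"y":0,"z":10,"spin":0,"fingers":1},{"x":0,"y":0,"z":12,"spin":0,"fingers":1},{"x":0,"y":0,"z":14,"spin":0,"fingers":1},{"x":0,"y":0,"z":16,"spin":0,"fingers":1}]'

```text
clock: 3.88
eef_pos: [0.4626, -0.0467, 0.0812]
tool_rot: [0.707, 0.707, 0.0, 0.0]
ft_force: [-2.9, 0.8, 8.2]
grip_width: -0.0003
grasp_force: 3.8
```

Call:
jog_arm --motion '[{"x":0,"y":0,"z":2,"spin":0,"fingers":1},{"x":0,"y":0,"z":4,"spin":0,"fingers":1},{"x":0,"y":0,"z":5,"spin":0,"fingers":1},{"x":0,"y":0,"z":6,"spin":0,"fingers":1},{"x":0,"y":0,"z":6,"spin":0,"fingers":1}]'

```text
clock: 4.5
eef_pos: [0.4626, -0.0467, 0.076]
tool_rot: [0.707, 0.707, 0.0, 0.0]
ft_force: [-4.0, 0.4, 12.0]
grip_width: -0.0001
grasp_force: 6.4
```

Call:
jog_arm --motion '[{"x":0,"y":0,"z":1,"spin":0,"fingers":1},{"x":0,"y":0,"z":2,"spin":0,"fingers":1},{"x":0,"y":0,"z":2,"spin":0,"fingers":1}]'

```text
clock: 4.88
eef_pos: [0.4627, -0.0467, 0.0757]
tool_rot: [0.707, 0.707, 0.001, 0.001]
ft_force: [-9.5, 0.0, 25.5]
grip_width: -0.0002
grasp_force: 13.3
```

The plunger is on its stop: the force rose to 25 N with no more travel. I'll let it rise slowly.

Call:
jog_arm --motion '[{"x":0,"y":0,"z":-5,"spin":0,"fingers":1},{"x":0,"y":0,"z":-10,"spin":0,"fingers":1},{"x":0,"y":0,"z":-15,"spin":0,"fingers":1},{"x":0,"y":0,"z":-20,"spin":0,"fingers":1},{"x":0,"y":0,"z":-26,"spin":0,"fingers":1},{"x":0,"y":0,"z":-34,"spin":0,"fingers":1},{"x":0,"y":0,"z":-50,"spin":0,"fingers":1},{"x":0,"y":0,"z":-70,"spin":0,"fingers":1}]'

```text
clock: 5.88
eef_pos: [0.4626, -0.0467, 0.1431]
tool_rot: [0.707, 0.707, -0.0, -0.0]
ft_force: [1.2, 0.1, -0.1]
grip_width: 0.0002
grasp_force: 0.0
```

Run:
```python
from h import *
st()
s=shot('side');c=shot('top'); np.savez('side1.npz',**s); np.savez('top1.npz',**c)
f=lambda i,x,y,w,h,k:cv2.resize(i[y:y+h,x:x+w,::-1],None,fx=k,fy=k,interpolation=cv2.INTER_CUBIC)
cv2.imwrite('pics/z3.png',np.vstack([f(s['pixels'],270,140,160,100,5)]))
```

```text
5.875 [ 0.4626 -0.0467  0.1431] [ 1.2  0.1 -0.1] 0.0001683233522274132
```

View pics/z3.png

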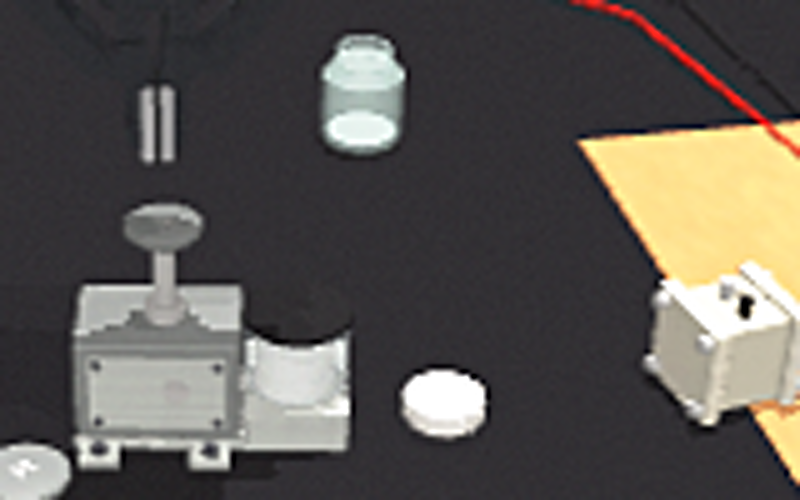

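The plunger is back up. One white cap lies flat on the bench at crop (445,402), ahead of the exit, and the jar is at crop (362,95).

Run:
```python
from h import *
S=dict(np.load('side1.npz'));T=dict(np.load('top0.npz'))
f=lambda v:np.round(np.array(v)*1000,1)
g=S['pixels'].min(2)[205:235,345:375]; m=(g>110).astype(np.uint8)
n,l,s,ce=cv2.connectedComponentsWithStats(m); i=1+s[1:,4].argmax(); print(s[i],ce[i]+[345,205])
print('cap mid',f(onz(S,ce[i]+[345,205],.007)))
# model silhouette of disc / jar in pixels to compare bounding boxes
a=np.linspace(0,2*np.pi,40)
def bb(C,x,y,prof):
    P=np.vstack([np.c_[x+r*np.cos(a),y+r*np.sin(a),0*a+z] for r,z in prof]); q=proj(C,P); return q.min(0).round(1),q.max(0).round(1)
x,y,_=onz(S,ce[i]+[345,205],.007); print('pred cap bb',bb(S,x,y,[(.019,0),(.019,.012)]))
for C,r in((S,(325,140,40,36)),(T,(215,165,40,36))):
    X,Y,w,h=r; g=C['pixels'][Y:Y+h,X:X+w].astype(int); m=(g.max(2)>75).astype(np.uint8)
    n,l,s,ce=cv2.connectedComponentsWithStats(m); i=1+s[1:,4].argmax(); print('jar bb',s[i][:2]+[X,Y],s[i][:2]+[X,Y]+s[i][2:4]-1, ce[i]+[X,Y], 'at z.028',f(onz(C,ce[i]+[X,Y],.028)))
for C in(S,T): print('pred',bb(C,.592,.218,[(.024,0),(.024,.04),(.0165,.058)]))
```

```text
[  5   9  17  14 187] [358.34759358 220.30481283]
cap mid [596.  -61.5   7. ]
pred cap bb (array([350.3, 214. ]), array([366.4, 227.4]))
jar bb [334 147] [350 170] [341.95702006 158.59025788] at z.028 [594.8 216.3  28. ]
jar bb [222 170] [242 190] [232.13392857 179.75297619] at z.028 [596.1 218.1  28. ]
pred (array([332.6, 146.7]), array([349.3, 170.6]))
pred (array([222.3, 171.4]), array([242.8, 192.3]))
```

Call:
jog_arm --motion '[{"x":-20,"y":40,"z":-7,"spin":0,"fingers":0.43},{"x":-40,"y":80,"z":-7,"spin":0,"fingers":0.43},{"x":-60,"y":120,"z":-7,"spin":0,"fingers":0.43},{"x":-68,"y":133.5,"z":0,"spin":0,"fingers":0.43},{"x":-68,"y":133.5,"z":30,"spin":0,"fingers":0.43},{"x":-68,"y":133.5,"z":60,"spin":0,"fingers":0.43},{"x":-68,"y":133.5,"z":90,"spin":0,"fingers":0.43},{"x":-68,"y":133.5,"z":90,"spin":0,"fingers":0.43}]'

```text
clock: 6.98
eef_pos: [0.5925, -0.1137, 0.0493]
tool_rot: [0.707, 0.707, -0.002, -0.004]
ft_force: [0.0, 0.8, -0.2]
grip_width: 0.0246
grasp_force: 0.0
```

```bash
python3 -c "
from h import *
st();to([596,-115,4])"
```

```text
6.975 [ 0.5925 -0.1137  0.0493] [ 0.   0.8 -0.2] 0.024608013871409342
[596, -115, 4] d [-1.3  3.9 45.3] spin 0.0
```

Call:
jog_arm --motion '[{"x":0,"y":0,"z":15,"spin":0,"fingers":0.43},{"x":0,"y":0,"z":30,"spin":0,"fingers":0.43},{"x":0,"y":0,"z":40,"spin":0,"fingers":0.43},{"x":0,"y":0,"z":46,"spin":0,"fingers":0.43},{"x":0,"y":0,"z":48,"spin":0,"fingers":0.43},{"x":0,"y":0,"z":48,"spin":0,"fingers":0.43}]'

```text
clock: 7.72
eef_pos: [0.5964, -0.1147, 0.0051]
tool_rot: [0.707, 0.707, 0.0, 0.0]
ft_force: [-0.5, 0.5, -0.7]
grip_width: 0.0239
grasp_force: 0.0
```

Run:
```python
from h import *
st();to([596,-98,3])
s=shot('side')
f=lambda i,x,y,w,h,k:cv2.resize(i[y:y+h,x:x+w,::-1],None,fx=k,fy=k,interpolation=cv2.INTER_CUBIC)
cv2.imwrite('pics/z4.png',f(s['pixels'],290,140,140,110,5))
```

```text
7.725 [ 0.5964 -0.1147  0.0051] [-0.5  0.5 -0.7] 0.023927129008753333
[596, -98, 3] d [16.7 -0.4  2.1] spin 0.0
```

View pics/z4.png

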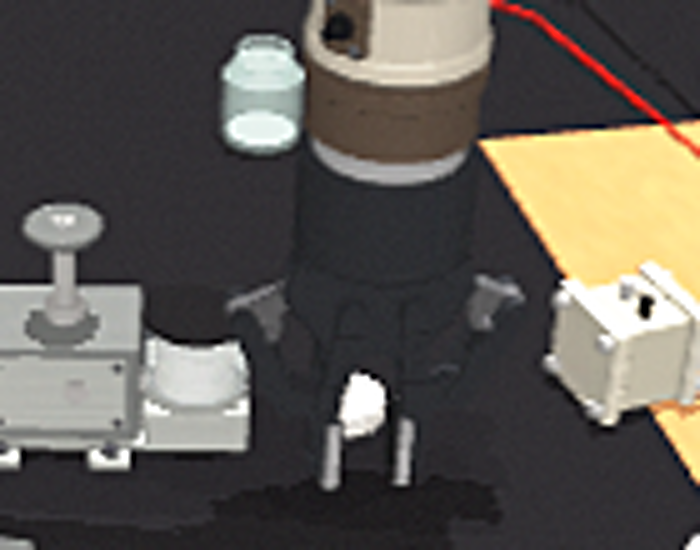

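Call:
jog_arm --motion '[{"x":0,"y":0,"z":3,"spin":0,"fingers":0.43},{"x":6,"y":0,"z":3,"spin":0,"fingers":0.43},{"x":12,"y":0,"z":3,"spin":0,"fingers":0.43},{"x":17,"y":0,"z":3,"spin":0,"fingers":0.43},{"x":22,"y":0,"z":3,"spin":0,"fingers":0.43},{"x":27,"y":0,"z":3,"spin":0,"fingers":0.43},{"x":33,"y":0,"z":3,"spin":0,"fingers":0.43},{"x":39,"y":0,"z":3,"spin":0,"fingers":0.43}]'

```text
clock: 8.78
eef_pos: [0.5974, -0.0763, 0.0025]
tool_rot: [0.707, 0.707, 0.0, 0.002]
ft_force: [3.2, -4.0, 2.9]
grip_width: 0.0241
grasp_force: 0.0
```

Call:
jog_arm --motion '[{"x":6,"y":0,"z":0,"spin":0,"fingers":0.43},{"x":12,"y":0,"z":0,"spin":0,"fingers":0.43},{"x":18,"y":0,"z":0,"spin":0,"fingers":0.43},{"x":24,"y":0,"z":0,"spin":0,"fingers":0.43},{"x":30,"y":0,"z":0,"spin":0,"fingers":0.43},{"x":36,"y":0,"z":0,"spin":0,"fingers":0.43},{"x":42,"y":0,"z":0,"spin":0,"fingers":0.43},{"x":48,"y":0,"z":0,"spin":0,"fingers":0.43}]'

```text
clock: 9.78
eef_pos: [0.596, -0.027, 0.002]
tool_rot: [0.707, 0.707, -0.0, -0.0]
ft_force: [-0.2, -0.6, 1.1]
grip_width: 0.0242
grasp_force: 0.2
```

Run:
```python
from h import *
st();to([596,136,3])
s=shot('side');t=shot('top')
f=lambda i,x,y,w,h,k:cv2.resize(i[y:y+h,x:x+w,::-1],None,fx=k,fy=k,interpolation=cv2.INTER_CUBIC)
cv2.imwrite('pics/z5.png',np.hstack([f(s['pixels'],300,130,90,110,4),f(t['pixels'],215,150,110,110,4)]))
```

```text
9.775 [ 0.596 -0.027  0.002] [-0.2 -0.6  1.1] 0.024224458240694777
[596, 136, 3] d [ 1.63e+02  1.00e-01 -1.00e+00] spin 0.0
```

View pics/z5.png

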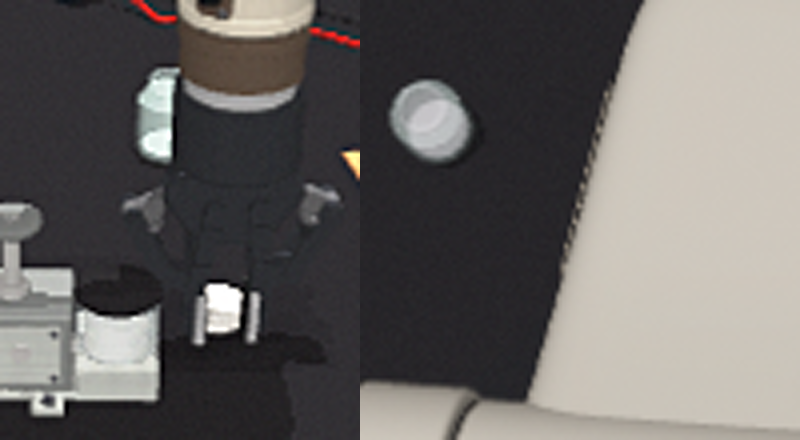

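The side view shows the cap held between the two fingertips at crop (223,307), flat on the bench and moving along. The jar has not moved.

```bash
cat >> h.py <<'E'
def cap(u0,u1,v0,v1,th=150):
    c=camera('side'); m=(c['pixels'].min(2)[v0:v1,u0:u1]>th).astype(np.uint8)
    n,l,s,ce=cv2.connectedComponentsWithStats(m); i=1+s[1:,4].argmax(); p=ce[i]+[u0,v0]
    print('blob',s[i]+[u0,v0,0,0,0],p,'pos',onz(c,p,.007).round(4))
E
python3 -c "
from h import *
cap(345,368,195,222); print(proj(camera('side'),[[.596,-.001,0.007],[.596,-.001,.012],[.596,-.019,.0]]))"
```

```text
blob [349 201  11  15 108] [354.06481481 206.78703704] pos [ 0.5952 -0.0041  0.007 ]
[[354.17022143 206.06835295]
 [354.27833337 204.43903205]
 [355.20734397 212.44012508]]
```

Call:
jog_arm --motion '[{"x":7,"y":0,"z":0,"spin":0,"fingers":0.43},{"x":14,"y":0,"z":0,"spin":0,"fingers":0.43},{"x":21,"y":0,"z":0,"spin":0,"fingers":0.43},{"x":28,"y":0,"z":0,"spin":0,"fingers":0.43},{"x":35,"y":0,"z":0,"spin":0,"fingers":0.43},{"x":42,"y":0,"z":0,"spin":0,"fingers":0.43},{"x":49,"y":0,"z":0,"spin":0,"fingers":0.43},{"x":56,"y":0,"z":0,"spin":0,"fingers":0.43}]'

```text
clock: 10.98
eef_pos: [0.5961, 0.0288, 0.0019]
tool_rot: [0.707, 0.707, -0.0, -0.0]
ft_force: [0.1, -0.0, -0.1]
grip_width: 0.0245
grasp_force: 0.0
```

Call:
jog_arm --motion '[{"x":7,"y":0,"z":0,"spin":0,"fingers":0.43},{"x":14,"y":0,"z":0,"spin":0,"fingers":0.43},{"x":21,"y":0,"z":0,"spin":0,"fingers":0.43},{"x":28,"y":0,"z":0,"spin":0,"fingers":0.43},{"x":35,"y":0,"z":0,"spin":0,"fingers":0.43},{"x":42,"y":0,"z":0,"spin":0,"fingers":0.43},{"x":49,"y":0,"z":0,"spin":0,"fingers":0.43},{"x":56,"y":0,"z":0,"spin":0,"fingers":0.43}]'

```text
clock: 11.98
eef_pos: [0.5961, 0.0848, 0.0019]
tool_rot: [0.707, 0.707, -0.0, -0.0]
ft_force: [-0.2, 0.1, 0.5]
grip_width: 0.0244
grasp_force: 0.0
```

Call:
jog_arm --motion '[{"x":6,"y":0,"z":0,"spin":0,"fingers":0.43},{"x":12,"y":0,"z":0,"spin":0,"fingers":0.43},{"x":18,"y":0,"z":0,"spin":0,"fingers":0.43},{"x":24,"y":0,"z":0,"spin":0,"fingers":0.43},{"x":29,"y":0,"z":0,"spin":0,"fingers":0.43},{"x":33,"y":0,"z":0,"spin":0,"fingers":0.43},{"x":36,"y":0,"z":0,"spin":0,"fingers":0.43},{"x":36,"y":0,"z":0,"spin":0,"fingers":0.43}]'

```text
clock: 12.98
eef_pos: [0.5961, 0.1206, 0.0019]
tool_rot: [0.707, 0.707, 0.0, 0.0]
ft_force: [-0.7, -0.3, 0.1]
grip_width: 0.0243
grasp_force: 0.0
```

Run:
```python
from h import *
st();to([596,136,3]);print(proj(camera('side'),[[.596,.147,.007]]))
cap(335,362,168,195)
s=shot('side');t=shot('top')
f=lambda i,x,y,w,h,k:cv2.resize(i[y:y+h,x:x+w,::-1],None,fx=k,fy=k,interpolation=cv2.INTER_CUBIC)
cv2.imwrite('pics/z6.png',np.hstack([f(s['pixels'],300,110,90,110,4),f(t['pixels'],215,150,110,110,4)]))
```

```text
12.975 [0.5961 0.1206 0.0019] [-0.7 -0.3  0.1] 0.02434454463220204
[596, 136, 3] d [15.4 -0.1 -1.1] spin 0.0
[[345.52990757 176.54179031]]
blob [341 172  10  13  84] [345.41666667 176.96428571] pos [0.5953 0.1447 0.007 ]
```

View pics/z6.png

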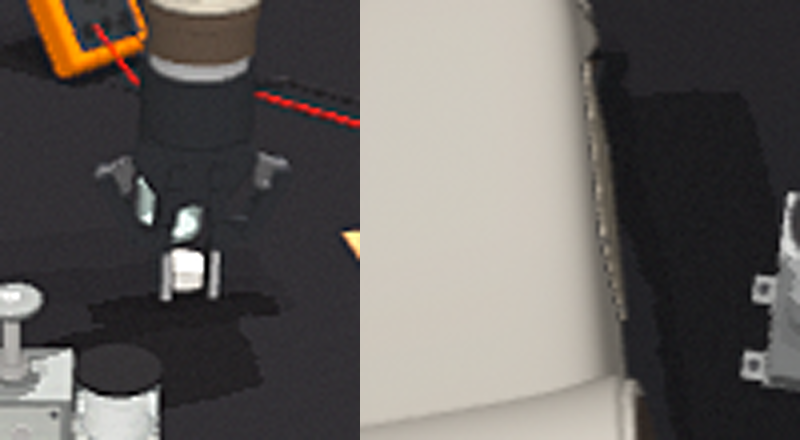

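The cap lies between the fingertips at about y = 0.146 m, with the jar behind it and not touched. It has roughly 16 mm left to go, then I back off.

Call:
jog_arm --motion '[{"x":4,"y":0,"z":0,"spin":0,"fingers":0.43},{"x":8,"y":0,"z":0,"spin":0,"fingers":0.43},{"x":12,"y":0,"z":0,"spin":0,"fingers":0.43},{"x":15,"y":0,"z":0,"spin":0,"fingers":0.43},{"x":16,"y":0,"z":0,"spin":0,"fingers":0.43},{"x":16,"y":0,"z":0,"spin":0,"fingers":0.43},{"x":10,"y":0,"z":0,"spin":0,"fingers":0.43},{"x":0,"y":0,"z":0,"spin":0,"fingers":0.43}]'

```text
clock: 14.18
eef_pos: [0.5961, 0.1198, 0.0019]
tool_rot: [0.707, 0.707, -0.0, 0.0]
ft_force: [-1.0, -0.6, 0.1]
grip_width: 0.0246
grasp_force: 0.0
```

Call:
jog_arm --motion '[{"x":-20,"y":0,"z":0,"spin":0,"fingers":0.43},{"x":-30,"y":0,"z":-20,"spin":0,"fingers":0.43},{"x":-40,"y":0,"z":-60,"spin":0,"fingers":0.43},{"x":-50,"y":0,"z":-110,"spin":0,"fingers":0.43},{"x":-70,"y":-40,"z":-150,"spin":0,"fingers":0.43},{"x":-80,"y":-90,"z":-170,"spin":0,"fingers":0.43},{"x":-90,"y":-150,"z":-170,"spin":0,"fingers":0.43},{"x":-90,"y":-210,"z":-170,"spin":0,"fingers":0.43}]'

```text
clock: 15.18
eef_pos: [0.3844, 0.0287, 0.1722]
tool_rot: [0.708, 0.706, 0.0, 0.001]
ft_force: [-0.4, 1.0, 0.9]
grip_width: 0.0247
grasp_force: 0.0
```

Call:
jog_arm --motion '[{"x":-20,"y":-20,"z":-20,"spin":0,"fingers":0.43},{"x":-60,"y":-20,"z":-20,"spin":0,"fingers":0.43},{"x":-100,"y":-20,"z":-20,"spin":0,"fingers":0.43},{"x":-140,"y":-20,"z":-20,"spin":0,"fingers":0.43},{"x":-180,"y":-20,"z":-20,"spin":0,"fingers":0.43},{"x":-180,"y":-20,"z":-20,"spin":0,"fingers":0.43},{"x":-180,"y":-20,"z":-20,"spin":0,"fingers":0.43},{"x":-180,"y":-20,"z":-20,"spin":0,"fingers":0.43}]'

```text
clock: 16.18
eef_pos: [0.3659, -0.1491, 0.1919]
tool_rot: [0.707, 0.708, 0.0, -0.0]
ft_force: [-0.4, -0.7, -0.3]
grip_width: 0.0244
grasp_force: 0.0
```

Run:
```python
from h import *
st()
cap(325,362,165,195)
s=shot('side');t=shot('top')
for C,r in((s,(325,140,40,31)),(t,(215,165,26,36))):
    X,Y,w,h=r; m=(C['pixels'][Y:Y+h,X:X+w].max(2)>75).astype(np.uint8)
    n,l,q,ce=cv2.connectedComponentsWithStats(m); i=1+q[1:,4].argmax(); print('jar',q[i]+[X,Y,0,0,0],onz(C,ce[i]+[X,Y],.028).round(4))
f=lambda i,x,y,w,h,k:cv2.resize(i[y:y+h,x:x+w,::-1],None,fx=k,fy=k,interpolation=cv2.INTER_CUBIC)
cv2.imwrite('pics/z7.png',np.hstack([f(s['pixels'],270,130,100,110,4),f(t['pixels'],215,150,100,110,4)]))
```

```text
16.175 [ 0.3659 -0.1491  0.1919] [-0.4 -0.7 -0.3] 0.024449210627783966
blob [335 165  17  15 165] [343.38787879 171.65454545] pos [0.5939 0.1752 0.007 ]
jar [334 147  17  24 353] [0.5948 0.2148 0.028 ]
jar [222 170  19  20 301] [0.5967 0.2192 0.028 ]
```

View pics/z7.png

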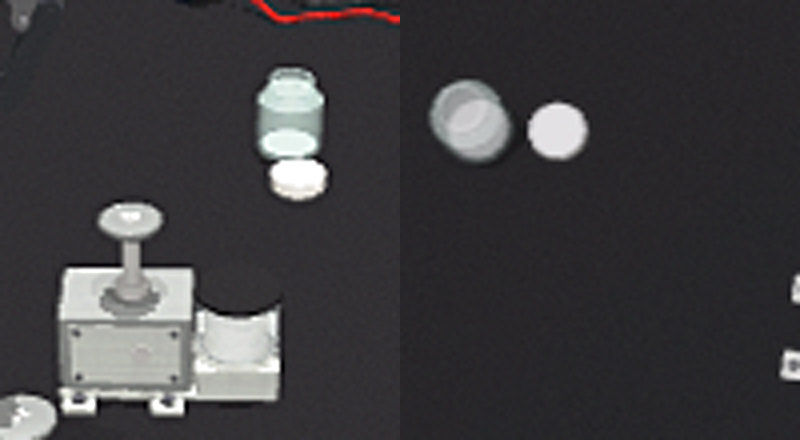

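The cap lies flat at crop (298,178) in the side view and (557,130) in the top view. There is about a 10 mm gap to the jar, and the jar has not moved.

```bash
python3 -c "
from h import *
print(bot.job_done())"
```

```text
the job is handed in; nothing more can be done
None
```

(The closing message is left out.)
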